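Fetch the red box from behind the shelf stock

ROBOT

A 6-joint arm with a two-finger parallel gripper is mounted at the origin on the work surface. World frame = base frame: x ahead of the robot, y to its left, z up, the work surface at z = 0. Lengths are in m, angles in degrees, forces in N, time in s.
With the tool pointing down it reaches from about 0.35 to 0.875 m from the base axis. Payload 4.2 kg.
Tool frame: the origin (TCP) lies where the fingers leave the gripper's body, on its centre line; the fingertips stand 70 mm ahead of it and the grasp point (between the pads) lies 51 mm ahead of it; z points along the fingers, y is the direction in which the jaws open and shut (so a half turn about z gives the same grasp; the last joint's range is limited). The gripper opens to 87 mm and grips with 3 to 60 N. Pads are 19 mm wide; open, the fingers measure 117 mm over their backs; the gripper's body (75 mm by 190 mm) begins 51 mm behind the grasp point.
Start: joints at [90.734, 22.042, 0.453, 0, -68.411, -14.817], TCP at [0.152, 0.606, 0.292] pointing down, gripper open.
Joint ranges: [-179.83, 179.83], [-69.29, 118.12], [-61.27, 80.66], [-181.25, 117.63], [-171.15, -9.14], [-177.46, 177.46]. Speed limits (degrees/s): [159.86, 159.86, 180, 180, 180, 180].

INTERFACE

Orientations are given as a 3x3 rotation matrix whose columns are the frame's x, y, z axes.
In Python, from station import sense, cams, job gives the robot as it stands. The module is installed in compiled form; this text tells all that it offers.
- The arm moves only by the shell command python3 -m handwheel 'ROWS'. ROWS is JSON, a list of rows, each a list of 5 numbers: the shift along the tool's x, y, z in cm, then the turn about the tool's z in degrees, then the opening, from 0 (shut) to 1 (fully open). A call has 1 to 10 rows; each row shifts and turns the commanded pose from where the row before left it, along the tool's axes as they then stand; what a row does not reach is not made up. A row lasts 1/8 s, in which the tool goes at most 62.5 mm and 10.7 degrees, less where a joint would pass 70% of its speed; a pose out of reach is approached as far as the arm can. A call with a gripper value outside its range is refused whole. The fingers move at their own pace and stop on an object; the grip force is fixed at half the most. Time passes only in rows, so rows that do not move let the fingers close. It gives the time, the measured TCP pose, the force and the opening at its end, in the units of the state.
- sense(): the state, without advancing time (a new reading comes with each control period).
- cams.capture(name): name is "scene" or "top"; returns the picture (400x640x3 uint8, red, green, blue); there is no depth.
- cams.camera_params(name): a dict with "fx", "fy", "cx", "cy" (pixels), "origin" and "rotation" of the camera in the world. Camera axes: x right, y down, z forward; pixel columns grow to the right and rows downward; lengths in m; the calibration is good to about 2 mm. A picture is of the moment at which its call begins. camera_params takes no time and is no camera call.
- job.finish_job(): hands the job in, once; it reports no verdict.
The state is a dict: "time_s": time; "joints": joint angles; "joint_velocities": joint speeds; "effort": joint torques, N m; "tcp_pos": TCP position; "ee_rot": TCP orientation; "wrist_force": force on the tool from outside, world axes, zero at the start; "moment": the same for the moment, N m; "gripper_width": opening from 0.0 (shut) to 1.0 (fully open).
Only numpy, scipy, OpenCV 4.12 (cv2) and the standard library are available. Lean on these libraries where they do the work, as an engineer would, in place of code of your own. Each camera call takes 0.05 s, during which the arm holds its last target. There are 200 camera calls.

TASK

The red parts box is wanted for an order, but stock stands in front of it on the shelf. First clear the tube, the carton and the jar off the shelf and stand all three on the black mat; then, while they wait there, put the red box right way up on the floor of the open cardboard order box; last, put the three back, each standing upright in the middle (to about a centimetre) of the pad of its own colour: tube yellow, carton blue, jar green. Do not lay or knock any of the three over, and leave the amber bottle alone.

Things in the scene. Friction and masses are not known exactly. Their poses are not given: they have to be found in the camera images.
- tube_mid (a point): Cardboard mailing tube with yellow end caps, standing upright: round, 56 mm diameter, 120 mm high, about 150 g. The point is its centre, 60 mm above its foot; z along its axis.
- carton_mid (a point): Upright brown carton with blue tape across its top: 52 mm (its x) by 46 mm (its y) by 110 mm high, about 180 g. The point is its centre, 55 mm above its foot.
- jar_mid (a point): White jar with a green lid, standing upright: round, 56 mm diameter, straight sides, 100 mm high, about 200 g. The point is its centre, 50 mm above its foot; z along its axis.
- parts_box_mid (a point): The wanted thing: low closed red plastic box, 60 mm (its x) by 44 mm (its y) by 46 mm high, about 150 g, on the bare deck behind the row of three, its 44 mm width roughly along the row. The point is its centre, 23 mm above its underside.
- pad_yellow: Yellow square pad, 78 x 78 x 2 mm, fixed on the shelf deck: home of the tube, which stands on it at the start. Origin: centre of its underside, on the deck's top. x points to the deck's back, y along its length; the three pads lie 100 mm apart in a row along y.
- pad_blue: Blue pad like the yellow one: home of the carton. Origin: centre of its underside, on the deck's top. The deck is an 8 mm thick steel board, 170 mm deep (x) by 340 mm (y), on the bench: lips 30 mm high at the back and 22 mm at both ends, front open.
- pad_green: Green pad like the yellow one, 78 x 78 x 2 mm: home of the jar, which stands on it at the start. Origin: centre of its underside, on the deck's top.
- mat: Black rubber mat, the side area: 280 mm (its x) by 120 mm (its y), 3 mm thick, fixed on the bench. Origin: centre of its underside.
- order_box: Open cardboard order box, fixed on the bench: 160 x 160 mm outside, 50 mm high, walls and floor 4 mm. Origin: centre of its underside.
- amber_mid (a point): Amber glass bottle with a black cap, 54 mm diameter, 140 mm high, standing on the bench; not part of the work. The point is its centre, 70 mm above its foot.

How it is judged (in metres and radians):
On the way, in this order (a step that is already met when the one before it is completed fails the run):
1. the tube, the carton and the jar all stand upright on the black mat (x of tube_mid in the frame of mat between -0.13 and 0.13 m and y of tube_mid in the frame of mat between -0.055 and 0.055 m and z of tube_mid in the frame of mat between 0.056 and 0.068 m and angle between each of tube_mid, carton_mid, jar_mid's own z axis and vertical below 0.1 rad and x of carton_mid in the frame of mat between -0.13 and 0.13 m and y of carton_mid in the frame of mat between -0.055 and 0.055 m and z of carton_mid in the frame of mat between 0.051 and 0.063 m and x of jar_mid in the frame of mat between -0.13 and 0.13 m and y of jar_mid in the frame of mat between -0.055 and 0.055 m and z of jar_mid in the frame of mat between 0.046 and 0.058 m), for 0.2 s.
2. the red box rests right way up on the order box's floor while the three still stand on the mat (all of step 1 and x of parts_box_mid in the frame of order_box between -0.06 and 0.06 m and y of parts_box_mid in the frame of order_box between -0.06 and 0.06 m and z of parts_box_mid in the frame of order_box between 0.018 and 0.036 m and angle between parts_box_mid's own z axis and vertical below 0.15 rad and linear speed of parts_box below 0.02 m/s), for 0.2 s.
At the end, for the whole second after the job is handed in: Tube on the yellow, carton on the blue and jar on the green pad, each upright (0.1 rad) with its centre within 13 mm of the pad's middle; the red box right way up (0.15 rad) on the floor of the order box; all at rest (horizontal distance between tube_mid and pad_yellow below 0.013 m and z of tube_mid in the frame of pad_yellow between 0.057 and 0.067 m and angle between each of tube_mid, carton_mid, jar_mid's own z axis and vertical below 0.1 rad and linear speed of each of tube, carton, jar, parts_box below 0.02 m/s and horizontal distance between carton_mid and pad_blue below 0.013 m and z of carton_mid in the frame of pad_blue between 0.052 and 0.062 m and horizontal distance between jar_mid and pad_green below 0.013 m and z of jar_mid in the frame of pad_green between 0.047 and 0.057 m and x of parts_box_mid in the frame of order_box between -0.06 and 0.06 m and y of parts_box_mid in the frame of order_box between -0.06 and 0.06 m and z of parts_box_mid in the frame of order_box between 0.018 and 0.036 m and angle between parts_box_mid's own z axis and vertical below 0.15 rad); the robot touches nothing.
It fails at once if the tube, carton or jar is laid or knocked over (tilted more than 0.9 rad) (angle between any of tube_mid, carton_mid, jar_mid's own z axis and vertical above 0.9 rad).
It fails at once if the amber bottle is moved more than 15 mm or tipped (distance of amber_mid from where it was at the start of the episode above 0.015 m or angle between amber_mid's own z axis and vertical above 0.3 rad).
It also fails if it takes over 147 s, if anything falls off the work surface, if the arm or the gripper's body presses on something with over 40 N, if the wrist force passes 120 N, or if a joint passes its speed limit or range.

## Working session

There is one attempt and no reset: what is moved stays moved. The work goes in short steps, Python scripts to look and compute and a shell command to move; the robot and the scene stay as the last step left them, time stands still between calls to the robot, and variables do not carry over. Pictures are saved under pics/ and viewed, about 12 in all and at most 16, crops included, and the job is handed in when it is done.

```bash
mkdir -p pics; python3 - <<'E'
from station import sense,cams
import cv2,numpy as np
for n in("scene","top"):
    p=cams.camera_params(n);print(n,{k:np.round(v,4).tolist() for k,v in p.items()})
    cv2.imwrite(f"pics/{n}0.png",cams.capture(n)[:,:,::-1])
s=sense();print(s)
E
```

```text
scene {'fx': 475.7971, 'fy': 475.7971, 'cx': 317.9126, 'cy': 200.174, 'origin': [1.1906, 0.4484, 1.0868], 'rotation': [[-0.597, 0.6547, -0.4636], [0.8021, 0.4767, -0.3597], [-0.0145, -0.5866, -0.8097]]}
top {'fx': 454.1399, 'fy': 454.1399, 'cx': 321.1072, 'cy': 194.6974, 'origin': [0.54, 0.0097, 1.1873], 'rotation': [[0.0105, -0.9944, 0.1054], [-0.9999, -0.0095, 0.0097], [-0.0086, -0.1055, -0.9944]]}
{'time_s': 0.1, 'joints': array([ 9.07334735e+01,  2.20847380e+01,  3.84926844e-01, -2.40018181e-02,
       -6.84126059e+01, -1.48177056e+01]), 'joint_velocities': array([-0.0264793 , -0.06682225,  0.23162594,  0.11625013,  0.01326646,
       -0.02883352]), 'effort': array([-2.46667596e-04, -3.91690707e+01,  1.87934840e+01,  4.23182398e+00,
        1.34776061e-02, -7.51248740e-05]), 'tcp_pos': array([0.15196521, 0.60580398, 0.291271  ]), 'ee_rot': array([[ 9.69901434e-01, -2.43497589e-01, -3.64379237e-04],
       [-2.43497829e-01, -9.69899448e-01, -1.96684220e-03],
       [ 1.25510112e-04,  1.99636862e-03, -9.99997999e-01]]), 'wrist_force': array([-0.11681459, -0.60084567, -0.54315832]), 'moment': array([-0.02775001,  0.04331265, -0.0284999 ]), 'gripper_width': 0.9964184352782989}
```

View pics/scene0.png

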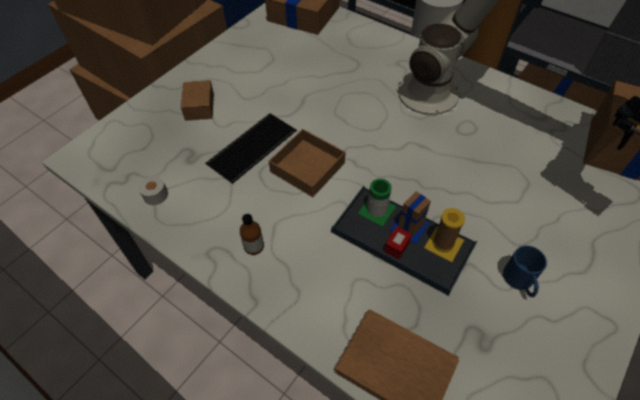

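View pics/top0.png

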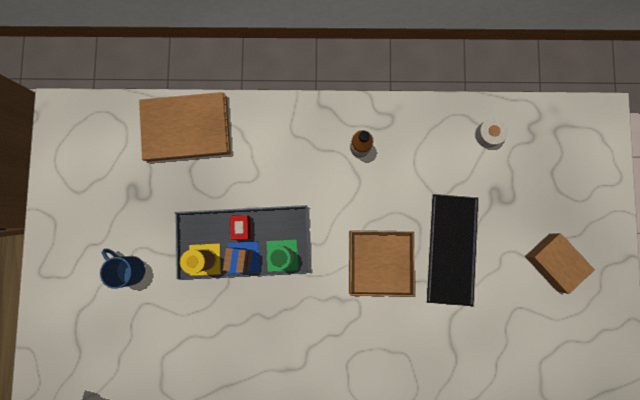

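```bash
cat > h.py <<'E'
import numpy as np,cv2
from station import sense,cams
P={n:cams.camera_params(n) for n in("top","scene")}
def ray(n,u,v,z):
    p=P[n];d=np.array(p["rotation"])@[(u-p["cx"])/p["fx"],(v-p["cy"])/p["fy"],1];o=np.array(p["origin"])
    return (o+d*(z-o[2])/d[2])[:2]
def crop(img,x0,y0,x1,y1,k,f):
    c=cv2.resize(img[y0:y1,x0:x1,::-1],None,fx=k,fy=k,interpolation=cv2.INTER_NEAREST)
    c=np.clip(c*1.6,0,255).astype(np.uint8)
    for x in range((x0+9)//10*10,x1,10):cv2.putText(c,str(x),((x-x0)*k,8),0,.3,(255,255,255));cv2.line(c,((x-x0)*k,10),((x-x0)*k,16),(255,255,255))
    for y in range((y0+9)//10*10,y1,10):cv2.putText(c,str(y),(0,(y-y0)*k+4),0,.3,(255,255,255));cv2.line(c,(20,(y-y0)*k),(26,(y-y0)*k),(255,255,255))
    cv2.imwrite(f,c)
E
python3 - <<'E'
from h import *
t=cams.capture("top");s=cams.capture("scene");crop(t,172,200,316,284,5,"pics/c1.png")
crop(s,325,170,485,295,5,"pics/c2.png")
h=cv2.cvtColor(t,cv2.COLOR_RGB2HSV)
def reg(name,m,z,lo=60):
    c,_=cv2.findContours(m.astype(np.uint8)*255,cv2.RETR_EXTERNAL,cv2.CHAIN_APPROX_NONE)
    for k in c:
        if cv2.contourArea(k)>lo:
            r=cv2.minAreaRect(k);b=cv2.boxPoints(r)
            w=np.array([ray("top",*q,z) for q in b]);print(name,cv2.contourArea(k),np.round(r[0],1),"ctr",w.mean(0).round(4),"sides",np.linalg.norm(np.diff(w[:3],axis=0),axis=1).round(3),w.round(3).tolist())
H,S,V=h[...,0],h[...,1],h[...,2]
reg("mat",(V<45)&(np.indices(V.shape)[1]>400)&(np.indices(V.shape)[1]<500)&(np.indices(V.shape)[0]>180),.003,500)
m=(S>70)&(H<20)
box=np.zeros_like(m);box[220:310,340:425]=1
reg("order",m&box,.05,500)
reg("red",((H<6)|(H>174))&(S>150)&(V>60),.054,30)
sub=np.zeros_like(m);sub[195:290,165:325]=1
reg("yel",(H>20)&(H<32)&(S>150)&(V>80)&sub,.01)
reg("grn",(H>45)&(H<90)&(S>100)&sub,.01)
reg("blu",(H>100)&(H<130)&(S>130)&(V>50)&sub,.01)
reg("deck",((V<110)|(S>90))&sub,.02,500)
E
```

```text
mat 4135.0 [452.2 249.9] ctr [ 0.5272 -0.319 ] sides [0.278 0.118] [[0.391, -0.251], [0.668, -0.27], [0.663, -0.388], [0.386, -0.366]]
order 4108.0 [381.5 263. ] ctr [ 0.4925 -0.1305] sides [0.162 0.162] [[0.573, -0.05], [0.574, -0.212], [0.413, -0.21], [0.411, -0.05]]
red 399.0 [239. 227.] ctr [0.5772 0.2247] sides [0.045 0.06 ] [[0.607, 0.248], [0.607, 0.203], [0.548, 0.201], [0.547, 0.246]]
yel 1039.0 [199.2 259.4] ctr [0.4943 0.3331] sides [0.105 0.078] [[0.531, 0.388], [0.536, 0.284], [0.458, 0.278], [0.453, 0.382]]
grn 878.5 [282.  255.2] ctr [0.5073 0.1201] sides [0.079 0.078] [[0.544, 0.162], [0.549, 0.083], [0.47, 0.078], [0.466, 0.157]]
blu 441.5 [243.4 257.2] ctr [0.5012 0.2194] sides [0.078 0.079] [[0.538, 0.261], [0.542, 0.183], [0.464, 0.178], [0.46, 0.255]]
deck 8847.5 [242.7 242.8] ctr [0.5388 0.2206] sides [0.348 0.174] [[0.615, 0.401], [0.636, 0.054], [0.462, 0.043], [0.442, 0.385]]
```

View pics/c1.png

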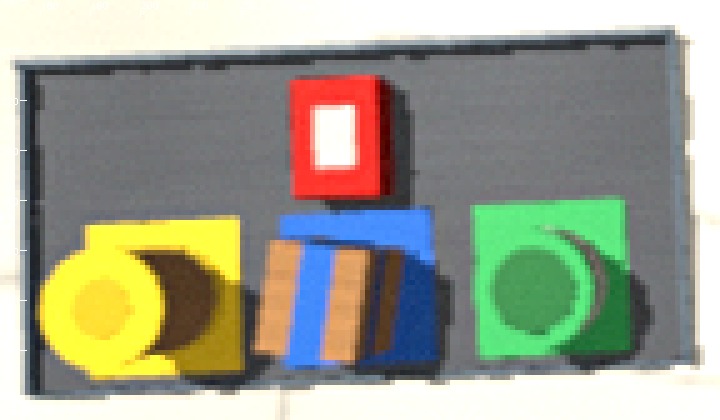

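View pics/c2.png

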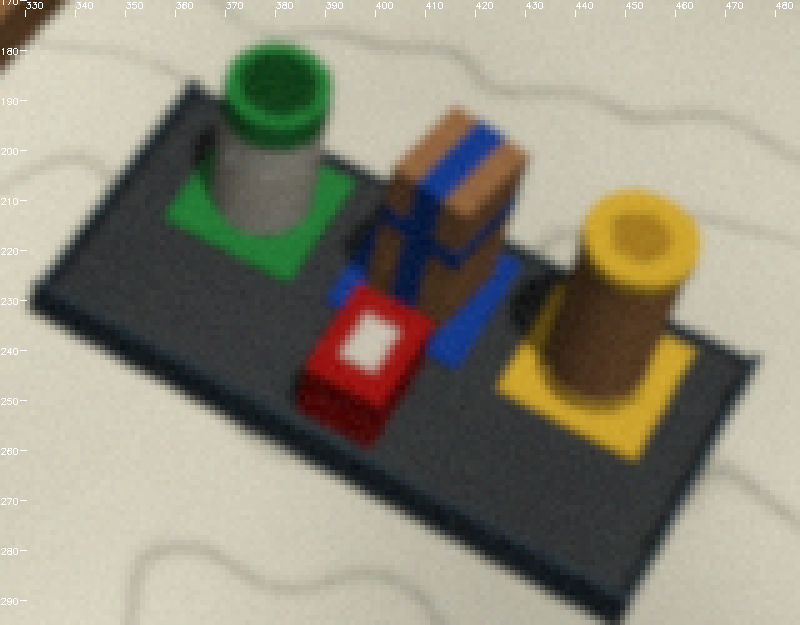

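Top crop (5x, origin 172,200): the cap, carton and lid centres are at about full-image pixels (192,262), (235,260) and (280,258). The red box is at (239,227), behind the carton. The scene crop shows the same objects at (452,217), (416,201) and (380,187).

```bash
python3 - <<'E'
from h import *
for n,a,b,z in(("tube",(191.9,261.7),(452.3,217.5),.13),("carton",(234.6,259.6),(416.3,201.5),.12),("jar",(279.5,257.7),(380.1,186.7),.11),("red",(239,227),(398.5,238.2),.054)):
    print(n,ray("top",*a,z).round(4),ray("scene",*b,z).round(4))
q=[ray("top",x/5+171.5,y/5+199.5,.12) for x,y in((270,240),(375,248),(362,362),(255,352))]
e=q[0]-q[3]+q[1]-q[2];f=q[0]-q[1]+q[3]-q[2];print(np.degrees([np.arctan2(e[1],e[0]),np.arctan2(-f[0],f[1])]),np.linalg.norm(e)/2,np.linalg.norm(f)/2)
E
python3 -m handwheel '[[0,0,0,-7,1],[0,0,0,-7.07,1]]'
```

```text
tube [0.4935 0.3169] [0.4936 0.3158]
carton [0.499  0.2202] [0.4958 0.2199]
jar [0.5042 0.1165] [0.5023 0.1187]
red [0.5771 0.2247] [0.5746 0.2252]
[-5.40324525 -4.17035617] 0.05249522882343585 0.04977410143554429
time_s: 0.45
tcp_pos: [0.152, 0.6061, 0.2919]
ee_rot: [[1.0, 0.004, -0.0], [0.004, -1.0, -0.001], [-0.0, 0.001, -1.0]]
wrist_force: [-0.6, 0.3, 0.7]
gripper_width: 1.003
```

```bash
python3 -m handwheel '[[3.415,2.895,0,0,0.92],[3.415,2.895,0,0,0.92],[3.415,2.895,0,0,0.92],[3.415,2.895,0,0,0.92],[3.415,2.895,0,0,0.92],[3.415,2.895,0,0,0.92],[3.415,2.895,0,0,0.92],[3.415,2.895,0,0,0.92],[3.415,2.895,0,0,0.92],[3.415,2.895,0,0,0.92]]'
python3 -m handwheel '[[0,0,0,0,0.92],[0,0,0,0,0.92]]'
```

```text
time_s: 1.7
tcp_pos: [0.4944, 0.3155, 0.2922]
ee_rot: [[1.0, -0.0, -0.0], [-0.0, -1.0, -0.0], [-0.0, 0.0, -1.0]]
wrist_force: [0.6, 0.2, -0.0]
gripper_width: 0.921
time_s: 1.95
tcp_pos: [0.4933, 0.3166, 0.292]
ee_rot: [[1.0, -0.001, -0.001], [-0.001, -1.0, -0.0], [-0.001, 0.0, -1.0]]
wrist_force: [-0.3, -0.1, 0.8]
gripper_width: 0.922
```

```bash
python3 -m handwheel '[[0,0,3,0,0.92],[0,0,3,0,0.92],[0,0,3,0,0.92],[0,0,3,0,0.92],[0,0,2,0,0.92],[0,0,1.1,0,0.92],[0,0,0,0,0.92]]'
python3 -m handwheel '[[0,0,0,0,0.3],[0,0,0,0,0.3],[0,0,0,0,0.3],[0,0,0,0,0.3],[0,0,0,0,0.3],[0,0,0,0,0.3],[0,0,0,0,0.3],[0,0,0,0,0.3]]'
python3 -m handwheel '[[0,0,-1,0,0.3],[0,0,-2,0,0.3],[0,0,-4,0,0.3],[0,0,-4,0,0.3],[0,0,-4,0,0.3],[0,0,0,0,0.3]]'
```

```text
time_s: 2.82
tcp_pos: [0.4929, 0.3171, 0.1409]
ee_rot: [[1.0, 0.001, -0.001], [0.001, -1.0, -0.001], [-0.001, 0.001, -1.0]]
wrist_force: [-0.1, -0.6, 1.5]
gripper_width: 0.919
time_s: 3.82
tcp_pos: [0.4937, 0.3168, 0.1418]
ee_rot: [[1.0, -0.0, 0.001], [-0.0, -1.0, 0.0], [0.001, -0.0, -1.0]]
wrist_force: [-1.4, 0.4, 5.6]
gripper_width: 0.64
time_s: 4.58
tcp_pos: [0.4944, 0.3174, 0.2949]
ee_rot: [[1.0, -0.0, 0.005], [-0.0, -1.0, 0.005], [0.005, -0.005, -1.0]]
wrist_force: [0.7, 0.8, -1.5]
gripper_width: 0.642
```

```bash
python3 -m handwheel '[[0.74,4.01,0,0,0.3],[0.74,4.01,0,0,0.3],[0.74,4.01,0,0,0.3],[0.74,4.01,0,0,0.3],[0.74,4.01,0,0,0.3],[0.74,4.01,0,0,0.3],[0.74,4.01,0,0,0.3],[0.74,4.01,0,0,0.3]]'
python3 -m handwheel '[[0.74,4.01,0,0,0.3],[0.74,4.01,0,0,0.3],[0.74,4.01,0,0,0.3],[0.74,4.01,0,0,0.3],[0.74,4.01,0,0,0.3],[0.74,4.01,0,0,0.3],[0.74,4.01,0,0,0.3],[0.74,4.01,0,0,0.3],[0,0,0,0,0.3],[0,0,0,0,0.3]]'
python3 -m handwheel '[[0,0,4,0,0.3],[0,0,4,0,0.3],[0,0,3,0,0.3],[0,0,2,0,0.3],[0,0,1,0,0.3],[0,0,0.5,0,0.3],[0,0,0.5,0,0.3],[0,0,0.3,0,0.3],[0,0,0,0,0.3]]'
```

```text
time_s: 5.58
tcp_pos: [0.5519, -0.0056, 0.2896]
ee_rot: [[1.0, -0.001, -0.003], [-0.001, -1.0, -0.0], [-0.003, 0.0, -1.0]]
wrist_force: [-0.1, 0.6, -1.9]
gripper_width: 0.641
time_s: 6.82
tcp_pos: [0.6112, -0.3246, 0.2896]
ee_rot: [[1.0, -0.001, -0.003], [-0.001, -1.0, 0.002], [-0.003, -0.002, -1.0]]
wrist_force: [-0.5, 0.7, -0.8]
gripper_width: 0.639
time_s: 7.95
tcp_pos: [0.6117, -0.3251, 0.1384]
ee_rot: [[1.0, -0.0, 0.0], [-0.0, -1.0, -0.0], [0.0, 0.0, -1.0]]
wrist_force: [-0.5, -0.4, -0.5]
gripper_width: 0.639
```

```bash
python3 -m handwheel '[[0,0,0.2,0,0.3],[0,0,0.1,0,0.3],[0,0,0.1,0,0.3],[0,0,0,0,0.3],[0,0,0,0,0.3]]'
python3 -m handwheel '[[0,0,0,0,0.68],[0,0,0,0,0.72],[0,0,0,0,0.78],[0,0,0,0,0.85],[0,0,0,0,0.92],[0,0,0,0,0.92]]'
python3 -m handwheel '[[0,0,-1,0,0.92],[0,0,-2,0,0.92],[0,0,-4,0,0.92],[0,0,-4,0,0.92],[0,0,-4,0,0.92],[0,0,0,0,0.92]]'
python3 - <<'E'
from h import *
crop(cams.capture("top"),340,170,500,310,5,"pics/c3.png")
E
```

```text
time_s: 8.57
tcp_pos: [0.6118, -0.325, 0.1348]
ee_rot: [[1.0, -0.0, 0.0], [-0.0, -1.0, -0.0], [0.0, 0.0, -1.0]]
wrist_force: [-1.8, 1.0, 2.7]
gripper_width: 0.638
time_s: 9.32
tcp_pos: [0.6117, -0.325, 0.1342]
ee_rot: [[1.0, -0.0, -0.0], [-0.0, -1.0, 0.0], [-0.0, -0.0, -1.0]]
wrist_force: [0.2, -0.1, -0.0]
gripper_width: 0.91
time_s: 10.07
tcp_pos: [0.6131, -0.3257, 0.2902]
ee_rot: [[1.0, 0.0, 0.01], [0.0, -1.0, -0.004], [0.01, 0.004, -1.0]]
wrist_force: [-0.1, 0.2, -0.2]
gripper_width: 0.919
```

View pics/c3.png

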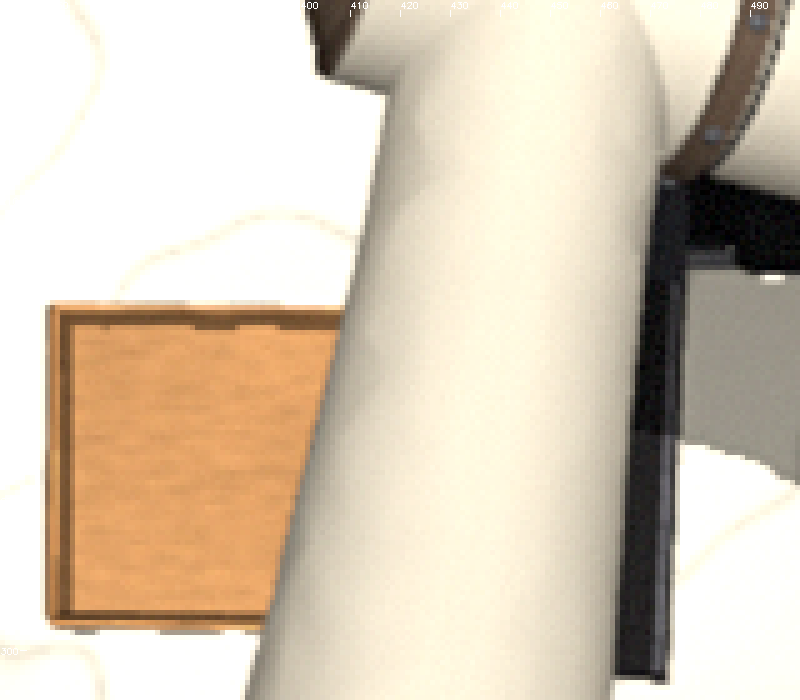

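The arm hides the mat in this view (only the order box is clear, around 350-410, 232-295). I'll look again from above the shelf.

```bash
python3 -m handwheel '[[-0.82,-3.9,0,0,0.92],[-0.82,-3.9,0,0,0.92],[-0.82,-3.9,0,0,0.92],[-0.82,-3.9,0,0,0.92],[-0.82,-3.9,0,0,0.92],[-0.82,-3.9,0,0,0.92],[-0.82,-3.9,0,0,0.92]]'
python3 -m handwheel '[[-0.82,-3.9,0,0,0.92],[-0.82,-3.9,0,0,0.92],[-0.82,-3.9,0,0,0.92],[-0.82,-3.9,0,0,0.92],[-0.82,-3.9,0,0,0.92],[-0.82,-3.9,0,0,0.92],[-0.82,-3.9,0,0,0.92],[0,0,0,5,0.92],[0,0,0,0,0.92]]'
python3 - <<'E'
from h import *
crop(cams.capture("top"),340,170,500,310,5,"pics/c4.png")
E
```

```text
time_s: 11.0
tcp_pos: [0.5534, -0.0508, 0.2832]
ee_rot: [[1.0, -0.0, -0.002], [-0.0, -1.0, -0.0], [-0.002, 0.0, -1.0]]
wrist_force: [1.1, 0.6, -0.2]
gripper_width: 0.922
time_s: 12.12
tcp_pos: [0.4965, 0.2212, 0.2833]
ee_rot: [[0.996, -0.086, -0.002], [-0.086, -0.996, -0.001], [-0.002, 0.001, -1.0]]
wrist_force: [0.4, -0.3, -0.4]
gripper_width: 0.922
```

View pics/c4.png

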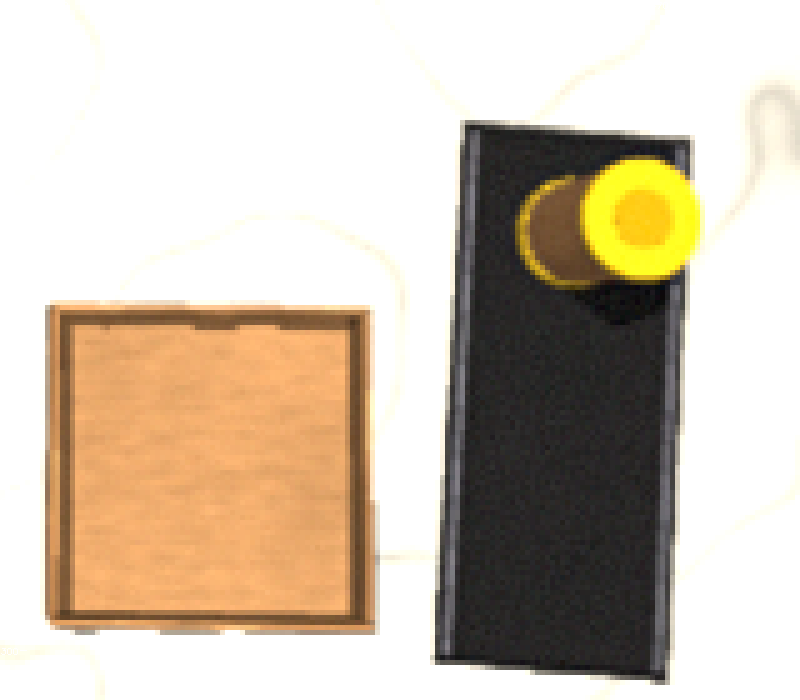

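The tube stands upright on the far end of the mat, cap at about (469,214) and foot at (455,216). Next is the carton.

```bash
python3 -m handwheel '[[0,0,3,0,0.85],[0,0,3,0,0.85],[0,0,3,0,0.85],[0,0,3,0,0.85],[0,0,1.5,0,0.85],[0,0,0.8,0,0.85],[0,0,0,0,0.85]]'
python3 -m handwheel '[[0,0,0,0,0.3],[0,0,0,0,0.3],[0,0,0,0,0.3],[0,0,0,0,0.3],[0,0,0,0,0.3],[0,0,0,0,0.3],[0,0,0,0,0.3],[0,0,0,0,0.3]]'
python3 -m handwheel '[[0,0,-1,0,0.3],[0,0,-2,0,0.3],[0,0,-4,0,0.3],[0,0,-4,0,0.3],[0,0,-4,0,0.3],[0,0,0,-5,0.3],[0,0,0,0,0.3]]'
```

```text
time_s: 13.05
tcp_pos: [0.4973, 0.221, 0.1414]
ee_rot: [[0.996, -0.087, 0.0], [-0.087, -0.996, -0.0], [0.0, 0.0, -1.0]]
wrist_force: [0.1, 0.0, 0.2]
gripper_width: 0.851
time_s: 14.05
tcp_pos: [0.4972, 0.2212, 0.1416]
ee_rot: [[0.996, -0.087, 0.001], [-0.087, -0.996, 0.0], [0.0, -0.0, -1.0]]
wrist_force: [-0.2, 0.8, 3.4]
gripper_width: 0.53
time_s: 14.92
tcp_pos: [0.4966, 0.2207, 0.2913]
ee_rot: [[1.0, -0.002, -0.001], [-0.002, -1.0, 0.0], [-0.001, -0.0, -1.0]]
wrist_force: [0.5, -0.1, -2.2]
gripper_width: 0.527
```

```bash
python3 -m handwheel '[[0.215,3.86,0,0,0.3],[0.215,3.86,0,0,0.3],[0.215,3.86,0,0,0.3],[0.215,3.86,0,0,0.3],[0.215,3.86,0,0,0.3],[0.215,3.86,0,0,0.3],[0.215,3.86,0,0,0.3]]'
python3 -m handwheel '[[0.215,3.86,0,0,0.3],[0.215,3.86,0,0,0.3],[0.215,3.86,0,0,0.3],[0.215,3.86,0,0,0.3],[0.215,3.86,0,0,0.3],[0.215,3.86,0,0,0.3],[0.215,3.86,0,0,0.3],[0,0,0,0,0.3],[0,0,0,0,0.3]]'
python3 -m handwheel '[[0,0,4,0,0.3],[0,0,4,0,0.3],[0,0,3,0,0.3],[0,0,2,0,0.3],[0,0,1,0,0.3],[0,0,0.7,0,0.3],[0,0,0.5,0,0.3],[0,0,0.3,0,0.3],[0,0,0.1,0,0.3],[0,0,0,0,0.3]]'
```

```text
time_s: 15.8
tcp_pos: [0.5114, -0.0505, 0.2903]
ee_rot: [[1.0, -0.002, -0.002], [-0.002, -1.0, -0.0], [-0.002, 0.0, -1.0]]
wrist_force: [0.1, 0.1, -1.5]
gripper_width: 0.529
time_s: 16.92
tcp_pos: [0.5265, -0.3191, 0.2901]
ee_rot: [[1.0, -0.002, -0.002], [-0.002, -1.0, 0.001], [-0.002, -0.001, -1.0]]
wrist_force: [-0.1, 0.8, -1.0]
gripper_width: 0.525
time_s: 18.18
tcp_pos: [0.5271, -0.3195, 0.1355]
ee_rot: [[1.0, -0.0, 0.0], [-0.0, -1.0, -0.0], [0.0, 0.0, -1.0]]
wrist_force: [-0.2, 0.6, -0.9]
gripper_width: 0.53
```

```bash
python3 -m handwheel '[[0,0,0.15,0,0.3],[0,0,0,0,0.3],[0,0,0,0,0.57],[0,0,0,0,0.62],[0,0,0,0,0.7],[0,0,0,0,0.8],[0,0,0,0,0.9]]'
python3 -m handwheel '[[0,0,-1,0,0.92],[0,0,-2,0,0.92],[0,0,-4,0,0.92],[0,0,-4,0,0.92],[0,0,-4,0,0.92],[0,0,0,0,0.92]]'
python3 -m handwheel '[[-0.2,-3.64,0,0,0.92],[-0.2,-3.64,0,0,0.92],[-0.2,-3.64,0,0,0.92],[-0.2,-3.64,0,0,0.92],[-0.2,-3.64,0,0,0.92],[-0.2,-3.64,0,0,0.92]]'
python3 -m handwheel '[[-0.2,-3.64,0,0,0.92],[-0.2,-3.64,0,0,0.92],[-0.2,-3.64,0,0,0.92],[-0.2,-3.64,0,0,0.92],[-0.2,-3.64,0,0,0.92],[-0.2,-3.64,0,0,0.92],[0,0,0,0,0.92],[0,0,0,0,0.92]]'
```

```text
time_s: 19.05
tcp_pos: [0.527, -0.3194, 0.1337]
ee_rot: [[1.0, -0.0, -0.0], [-0.0, -1.0, 0.0], [-0.0, -0.0, -1.0]]
wrist_force: [-0.2, -0.4, -0.7]
gripper_width: 0.83
time_s: 19.8
tcp_pos: [0.5284, -0.3201, 0.289]
ee_rot: [[1.0, 0.0, 0.009], [0.0, -1.0, -0.004], [0.009, 0.004, -1.0]]
wrist_force: [0.3, -0.6, -0.6]
gripper_width: 0.92
time_s: 20.55
tcp_pos: [0.5145, -0.0998, 0.2835]
ee_rot: [[1.0, -0.0, -0.001], [-0.0, -1.0, 0.0], [-0.001, -0.0, -1.0]]
wrist_force: [-0.2, -0.3, 0.3]
gripper_width: 0.924
time_s: 21.55
tcp_pos: [0.5028, 0.1171, 0.2835]
ee_rot: [[1.0, -0.0, -0.001], [-0.0, -1.0, -0.0], [-0.001, 0.0, -1.0]]
wrist_force: [-0.3, -0.4, -0.3]
gripper_width: 0.923
```

```bash
python3 -m handwheel '[[0,0,3,0,0.92],[0,0,3,0,0.92],[0,0,3,0,0.92],[0,0,3,0,0.92],[0,0,2,0,0.92],[0,0,0.9,0,0.92],[0,0,0,0,0.92]]'
python3 -m handwheel '[[0,0,0,0,0.3],[0,0,0,0,0.3],[0,0,0,0,0.3],[0,0,0,0,0.3],[0,0,0,0,0.3],[0,0,0,0,0.3],[0,0,0,0,0.3],[0,0,0,0,0.3]]'
python3 -m handwheel '[[0,0,-1,0,0.3],[0,0,-2,0,0.3],[0,0,-4,0,0.3],[0,0,-4,0,0.3],[0,0,-4,0,0.3],[0,0,0,0,0.3],[0,0,0,0,0.3]]'
```

```text
time_s: 22.42
tcp_pos: [0.5032, 0.1167, 0.1346]
ee_rot: [[1.0, -0.001, -0.001], [-0.001, -1.0, -0.001], [-0.001, 0.001, -1.0]]
wrist_force: [0.2, -0.4, 0.3]
gripper_width: 0.918
time_s: 23.42
tcp_pos: [0.5035, 0.1178, 0.1353]
ee_rot: [[1.0, 0.0, 0.001], [0.0, -1.0, 0.001], [0.001, -0.001, -1.0]]
wrist_force: [-0.4, 0.7, 5.0]
gripper_width: 0.637
time_s: 24.3
tcp_pos: [0.502, 0.1169, 0.2835]
ee_rot: [[1.0, -0.001, -0.003], [-0.001, -1.0, -0.001], [-0.003, 0.001, -1.0]]
wrist_force: [-0.1, -1.1, -2.3]
gripper_width: 0.638
```

```bash
python3 -m handwheel '[[-0.51,3.59,0,0,0.3],[-0.51,3.59,0,0,0.3],[-0.51,3.59,0,0,0.3],[-0.51,3.59,0,0,0.3],[-0.51,3.59,0,0,0.3],[-0.51,3.59,0,0,0.3]]'
python3 -m handwheel '[[-0.51,3.59,0,0,0.3],[-0.51,3.59,0,0,0.3],[-0.51,3.59,0,0,0.3],[-0.51,3.59,0,0,0.3],[-0.51,3.59,0,0,0.3],[-0.51,3.59,0,0,0.3],[0,0,0,0,0.3],[0,0,0,0,0.3]]'
python3 -m handwheel '[[0,0,4,0,0.3],[0,0,4,0,0.3],[0,0,3,0,0.3],[0,0,2,0,0.3],[0,0,1,0,0.3],[0,0,0.7,0,0.3],[0,0,0.5,0,0.3],[0,0,0.3,0,0.3],[0,0,0.1,0,0.3],[0,0,0,0,0.3]]'
```

```text
time_s: 25.05
tcp_pos: [0.4711, -0.0991, 0.2827]
ee_rot: [[1.0, -0.001, -0.005], [-0.001, -1.0, -0.0], [-0.005, 0.0, -1.0]]
wrist_force: [0.5, 0.1, -1.2]
gripper_width: 0.638
time_s: 26.05
tcp_pos: [0.4411, -0.313, 0.283]
ee_rot: [[1.0, -0.001, -0.003], [-0.001, -1.0, 0.002], [-0.003, -0.002, -1.0]]
wrist_force: [0.4, 0.5, -1.2]
gripper_width: 0.632
time_s: 27.3
tcp_pos: [0.4419, -0.3135, 0.129]
ee_rot: [[1.0, -0.0, 0.0], [-0.0, -1.0, -0.0], [0.0, 0.0, -1.0]]
wrist_force: [0.1, 0.4, -2.5]
gripper_width: 0.636
```

```bash
python3 -m handwheel '[[0,0,0.15,0,0.3],[0,0,0,0,0.3],[0,0,0,0,0.67],[0,0,0,0,0.72],[0,0,0,0,0.78],[0,0,0,0,0.85],[0,0,0,0,0.92]]'
python3 -m handwheel '[[0,0,-1,0,0.92],[0,0,-2,0,0.92],[0,0,-4,0,0.92],[0,0,-4,0,0.92],[0,0,-4,0,0.92],[0,0,0,0,0.92]]'
python3 -m handwheel '[[0.96,-3.84,0,0,0.92],[0.96,-3.84,0,0,0.92],[0.96,-3.84,0,0,0.92],[0.96,-3.84,0,0,0.92],[0.96,-3.84,0,0,0.92],[0.96,-3.84,0,0,0.92],[0.96,-3.84,0,0,0.92]]'
python3 -m handwheel '[[0.96,-3.84,0,0,0.85],[0.96,-3.84,0,0,0.85],[0.96,-3.84,0,0,0.85],[0.96,-3.84,0,0,0.85],[0.96,-3.84,0,0,0.85],[0.96,-3.84,0,0,0.85],[0.96,-3.84,0,0,0.85],[0,0,0,0,0.85],[0,0,0,0,0.85]]'
python3 - <<'E'
from h import *
crop(cams.capture("top"),170,180,490,310,2,"pics/c5.png")
E
```

```text
time_s: 28.18
tcp_pos: [0.4418, -0.3134, 0.1272]
ee_rot: [[1.0, -0.0, -0.0], [-0.0, -1.0, 0.0], [-0.0, -0.0, -1.0]]
wrist_force: [0.0, 0.3, 0.5]
gripper_width: 0.876
time_s: 28.92
tcp_pos: [0.4432, -0.3141, 0.2819]
ee_rot: [[1.0, 0.0, 0.009], [0.0, -1.0, -0.004], [0.009, 0.004, -1.0]]
wrist_force: [0.7, -0.4, -0.5]
gripper_width: 0.918
time_s: 29.8
tcp_pos: [0.5088, -0.0433, 0.2768]
ee_rot: [[1.0, -0.0, -0.001], [-0.0, -1.0, -0.0], [-0.001, 0.0, -1.0]]
wrist_force: [0.5, 0.2, -0.1]
gripper_width: 0.921
time_s: 30.92
tcp_pos: [0.5758, 0.2238, 0.2765]
ee_rot: [[1.0, -0.0, -0.002], [-0.0, -1.0, -0.001], [-0.002, 0.001, -1.0]]
wrist_force: [-0.0, 0.6, -0.4]
gripper_width: 0.847
```

View pics/c5.png

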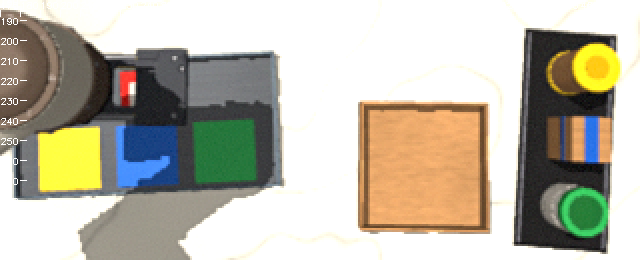

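All three stand on the mat: tube cap at about (467,214), carton (462,249), jar (461,286). The bare pads are visible, so I'll measure them and take the red box.

```bash
python3 -m handwheel '[[0,0,4,0,0.85],[0,0,4,0,0.85],[0,0,4,0,0.85],[0,0,3,0,0.85],[0,0,2,0,0.85],[0,0,1,0,0.85],[0,0,0.7,0,0.85],[0,0,0.4,0,0.85],[0,0,0,0,0.85]]'
python3 -m handwheel '[[0,0,0,0,0.2],[0,0,0,0,0.2],[0,0,0,0,0.2],[0,0,0,0,0.2],[0,0,0,0,0.2],[0,0,0,0,0.2],[0,0,0,0,0.2],[0,0,0,0,0.2],[0,0,0,0,0.2]]'
python3 -m handwheel '[[0,0,-1,0,0.2],[0,0,-2,0,0.2],[0,0,-4,0,0.2],[0,0,-4,0,0.2],[0,0,-4,0,0.2],[0,0,0,0,0.2],[0,0,0,0,0.2]]'
```

```text
time_s: 32.1
tcp_pos: [0.5765, 0.2242, 0.0866]
ee_rot: [[1.0, -0.0, 0.001], [-0.0, -1.0, 0.0], [0.001, -0.0, -1.0]]
wrist_force: [-0.1, 0.2, 0.4]
gripper_width: 0.849
time_s: 33.22
tcp_pos: [0.5765, 0.2243, 0.0864]
ee_rot: [[1.0, -0.0, 0.0], [-0.0, -1.0, 0.0], [0.0, -0.0, -1.0]]
wrist_force: [0.2, 1.3, 1.4]
gripper_width: 0.505
time_s: 34.1
tcp_pos: [0.5755, 0.2237, 0.2356]
ee_rot: [[1.0, -0.001, -0.002], [-0.001, -1.0, -0.001], [-0.002, 0.001, -1.0]]
wrist_force: [-0.4, -0.7, -2.1]
gripper_width: 0.507
```

```bash
python3 -m handwheel '[[-0.84,3.55,0,0,0.2],[-0.84,3.55,0,0,0.2],[-0.84,3.55,0,0,0.2],[-0.84,3.55,0,0,0.2],[-0.84,3.55,0,0,0.2],[-0.84,3.55,0,0,0.2],[-0.84,3.55,0,0,0.2],[-0.84,3.55,0,0,0.2],[-0.84,3.55,0,0,0.2],[-0.84,3.55,0,0,0.2]]'
python3 -m handwheel '[[0,0,0,0,0.2],[0,0,0,0,0.2],[0,0,4,0,0.2],[0,0,4,0,0.2],[0,0,3,0,0.2],[0,0,2,0,0.2],[0,0,1,0,0.2],[0,0,0.8,0,0.2],[0,0,0.4,0,0.2],[0,0,0,0,0.2]]'
```

```text
time_s: 35.35
tcp_pos: [0.4908, -0.1319, 0.2346]
ee_rot: [[1.0, -0.0, -0.004], [-0.0, -1.0, 0.0], [-0.004, -0.0, -1.0]]
wrist_force: [0.3, -0.8, -0.6]
gripper_width: 0.508
time_s: 36.6
tcp_pos: [0.4925, -0.1307, 0.0845]
ee_rot: [[1.0, -0.0, 0.0], [-0.0, -1.0, -0.0], [0.0, 0.0, -1.0]]
wrist_force: [0.5, 0.4, -1.6]
gripper_width: 0.508
```

```bash
python3 -m handwheel '[[0,0,0.2,0,0.2],[0,0,0,0,0.2],[0,0,0,0,0.53],[0,0,0,0,0.6],[0,0,0,0,0.65],[0,0,0,0,0.7],[0,0,0,0,0.7]]'
python3 -m handwheel '[[0,0,-1,0,0.7],[0,0,-2,0,0.7],[0,0,-4,0,0.7],[0,0,-4,0,0.7],[0,0,-4,0,0.7],[0,0,-4,0,0.7],[-3,-4,0,0,0.92],[-4,-4,0,0,0.92],[-3,-4,0,0,0.92],[0,0,0,0,0.92]]'
python3 - <<'E'
from h import *
t=cams.capture("top");crop(t,330,180,490,310,5,"pics/c6.png")
h=cv2.cvtColor(t,cv2.COLOR_RGB2HSV);H,S,V=cv2.split(h)
sub=np.zeros(H.shape,bool);sub[195:290,165:325]=1
for n,m in(("yel",(H>20)&(H<32)&(S>150)),("blu",(H>100)&(H<130)&(S>150)),("grn",(H>45)&(H<90)&(S>100))):
    k=max(cv2.findContours((m&sub).astype(np.uint8),cv2.RETR_EXTERNAL,cv2.CHAIN_APPROX_NONE)[0],key=cv2.contourArea)
    r=cv2.minAreaRect(k);print(n,cv2.contourArea(k),ray("top",*r[0],.01).round(4),r)
s=cams.capture("scene");h=cv2.cvtColor(s,cv2.COLOR_RGB2HSV);H,S,V=cv2.split(h)
sub=np.zeros(H.shape,bool);sub[175:295,325:485]=1
for n,m in(("yel",(H>18)&(H<32)&(S>150)),("blu",(H>100)&(H<130)&(S>170)),("grn",(H>45)&(H<90)&(S>100))):
    k=max(cv2.findContours((m&sub).astype(np.uint8),cv2.RETR_EXTERNAL,cv2.CHAIN_APPROX_NONE)[0],key=cv2.contourArea)
    q=cv2.approxPolyDP(cv2.convexHull(k),4,True).reshape(-1,2);w=np.array([ray("scene",*p,.01) for p in q]);print(n,len(q),w.mean(0).round(4))
E
```

```text
time_s: 37.48
tcp_pos: [0.4923, -0.1308, 0.0823]
ee_rot: [[1.0, -0.0, 0.0], [-0.0, -1.0, -0.0], [0.0, 0.0, -1.0]]
wrist_force: [-0.6, -0.2, -0.0]
gripper_width: 0.691
time_s: 38.72
tcp_pos: [0.3905, -0.0093, 0.2733]
ee_rot: [[1.0, 0.005, 0.002], [0.005, -1.0, 0.001], [0.002, -0.001, -1.0]]
wrist_force: [-0.2, 0.7, 0.1]
gripper_width: 0.91
yel 864.5 [0.4949 0.3195] ((204.50875854492188, 259.2196350097656), (30.69545555114746, 30.175872802734375), 87.70938873291016)
blu 848.5 [0.5008 0.2197] ((243.28659057617188, 257.3051452636719), (30.513948440551758, 29.87824249267578), 87.39744567871094)
grn 874.5 [0.5065 0.1201] ((282.0, 255.5), (31.0, 30.0), 90.0)
yel 4 [0.4922 0.3187]
blu 4 [0.4983 0.2197]
grn 4 [0.5048 0.1193]
```

View pics/c6.png

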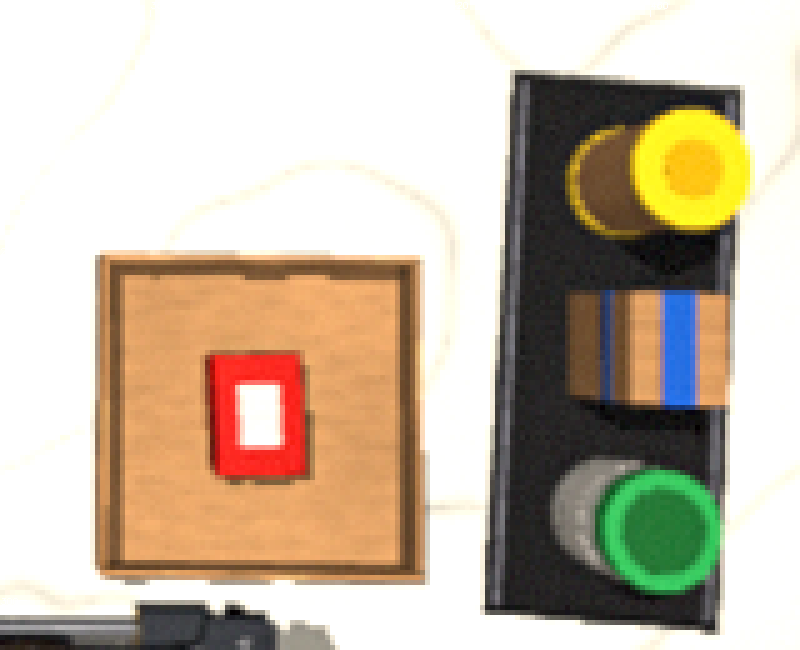

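The red box is upright near the middle of the order box, at about (381,263), and the three still stand on the mat. Both views agree on the pad centres to about 2.7 mm. I'll return the jar first.

```bash
python3 -m handwheel '[[0.63,3.79,0,0,0.92],[0.63,3.79,0,0,0.92],[0.63,3.79,0,0,0.92],[0.63,3.79,0,0,0.92],[0.63,3.79,0,0,0.92],[0.63,3.79,0,0,0.92],[0.63,3.79,0,0,0.92],[0.63,3.79,0,0,0.92],[0,0,0,0,0.92],[0,0,0,0,0.92]]'
```

```text
time_s: 40.08
tcp_pos: [0.4422, -0.3148, 0.2716]
ee_rot: [[1.0, -0.002, -0.001], [-0.002, -1.0, 0.001], [-0.001, -0.001, -1.0]]
wrist_force: [-0.0, -0.4, -0.3]
gripper_width: 0.925
```

```bash
python3 -m handwheel '[[0,-0.1,3,0,0.92],[0,0,3,0,0.92],[0,0,3,0,0.92],[0,0,3,0,0.92],[0,0,1.6,0,0.92],[0,0,0.8,0,0.92],[0,0,0,0,0.92]]'
python3 -m handwheel '[[0,0,0,0,0.3],[0,0,0,0,0.3],[0,0,0,0,0.3],[0,0,0,0,0.3],[0,0,0,0,0.3],[0,0,0,0,0.3],[0,0,0,0,0.3],[0,0,0,0,0.3]]'
python3 -m handwheel '[[0,0,-1,0,0.3],[0,0,-2,0,0.3],[0,0,-4,0,0.3],[0,0,-4,0,0.3],[0,0,-4,0,0.3],[0,0,0,0,0.3],[0,0,0,0,0.3]]'
```

```text
time_s: 40.95
tcp_pos: [0.4427, -0.3127, 0.1283]
ee_rot: [[1.0, 0.0, -0.0], [0.0, -1.0, 0.0], [-0.0, -0.0, -1.0]]
wrist_force: [0.7, -0.2, 0.4]
gripper_width: 0.919
time_s: 41.95
tcp_pos: [0.4429, -0.3131, 0.1287]
ee_rot: [[1.0, -0.0, 0.001], [-0.0, -1.0, -0.0], [0.001, 0.0, -1.0]]
wrist_force: [0.0, 0.2, 4.6]
gripper_width: 0.633
time_s: 42.82
tcp_pos: [0.4418, -0.3124, 0.277]
ee_rot: [[1.0, -0.001, -0.002], [-0.001, -1.0, 0.002], [-0.002, -0.002, -1.0]]
wrist_force: [-0.1, 0.1, -2.2]
gripper_width: 0.636
```

```bash
python3 -m handwheel '[[0.52,-3.61,0,0,0.3],[0.52,-3.61,0,0,0.3],[0.52,-3.61,0,0,0.3],[0.52,-3.61,0,0,0.3],[0.52,-3.61,0,0,0.3],[0.52,-3.61,0,0,0.3]]'
python3 -m handwheel '[[0.52,-3.61,0,0,0.3],[0.52,-3.61,0,0,0.3],[0.52,-3.61,0,0,0.3],[0.52,-3.61,0,0,0.3],[0.52,-3.61,0,0,0.3],[0.52,-3.61,0,0,0.3],[0,0,0,0,0.3],[0,0,0,0,0.3]]'
python3 -m handwheel '[[0,0,4,0,0.3],[0,0,4,0,0.3],[0,0,3,0,0.3],[0,0,1.5,0,0.3],[0,0,0.7,0,0.3],[0,0,0.5,0,0.3],[0,0,0.3,0,0.3],[0,0,0.1,0,0.3],[0,0,0,0,0.3]]'
```

```text
time_s: 43.58
tcp_pos: [0.4729, -0.0952, 0.2762]
ee_rot: [[1.0, -0.001, -0.004], [-0.001, -1.0, -0.0], [-0.004, 0.0, -1.0]]
wrist_force: [0.0, -0.1, -1.8]
gripper_width: 0.635
time_s: 44.58
tcp_pos: [0.5043, 0.1198, 0.2766]
ee_rot: [[1.0, -0.0, -0.004], [-0.0, -1.0, -0.002], [-0.004, 0.002, -1.0]]
wrist_force: [-0.4, 0.2, -1.4]
gripper_width: 0.637
time_s: 45.7
tcp_pos: [0.5053, 0.1203, 0.1376]
ee_rot: [[1.0, -0.0, 0.001], [-0.0, -1.0, 0.0], [0.001, -0.0, -1.0]]
wrist_force: [0.3, -0.6, -2.4]
gripper_width: 0.642
```

```bash
python3 -m handwheel '[[0,0,0.2,0,0.3],[0,0,0,0,0.3],[0,0,0,0,0.67],[0,0,0,0,0.72],[0,0,0,0,0.78],[0,0,0,0,0.85],[0,0,0,0,0.92]]'
python3 -m handwheel '[[0,0,-1,0,0.92],[0,0,-2,0,0.92],[0,0,-4,0,0.92],[0,0,-4,0,0.92],[0,0,-4,0,0.92],[0,0,0,0,0.92]]'
python3 -m handwheel '[[0.18,3.66,0,0,0.92],[0.18,3.66,0,0,0.92],[0.18,3.66,0,0,0.92],[0.18,3.66,0,0,0.92],[0.18,3.66,0,0,0.92],[0.18,3.66,0,0,0.92]]'
python3 -m handwheel '[[0.18,3.66,0,0,0.92],[0.18,3.66,0,0,0.92],[0.18,3.66,0,0,0.92],[0.18,3.66,0,0,0.92],[0.18,3.66,0,0,0.92],[0.18,3.66,0,0,0.92],[0,0,0,0,0.92],[0,0,0,0,0.92]]'
```

```text
time_s: 46.58
tcp_pos: [0.5051, 0.1202, 0.1352]
ee_rot: [[1.0, -0.0, -0.0], [-0.0, -1.0, -0.0], [-0.0, 0.0, -1.0]]
wrist_force: [0.4, -0.7, -0.6]
gripper_width: 0.876
time_s: 47.32
tcp_pos: [0.5066, 0.1208, 0.2898]
ee_rot: [[1.0, 0.0, 0.008], [0.0, -1.0, 0.004], [0.008, -0.004, -1.0]]
wrist_force: [0.3, 0.1, -0.6]
gripper_width: 0.92
time_s: 48.08
tcp_pos: [0.5153, -0.1005, 0.2847]
ee_rot: [[1.0, -0.0, -0.001], [-0.0, -1.0, 0.0], [-0.001, -0.0, -1.0]]
wrist_force: [-0.6, 0.0, 0.2]
gripper_width: 0.921
time_s: 49.08
tcp_pos: [0.5262, -0.3186, 0.2845]
ee_rot: [[1.0, -0.001, -0.001], [-0.001, -1.0, 0.001], [-0.001, -0.001, -1.0]]
wrist_force: [-0.1, 0.2, -0.4]
gripper_width: 0.922
```

```bash
python3 -m handwheel '[[0,0,3,0,0.85],[0,0,3,0,0.85],[0,0,3,0,0.85],[0,0,3,0,0.85],[0,0,2,0,0.85],[0,0,1,0,0.85],[0,0,0,0,0.85]]'
python3 -m handwheel '[[0,0,0,0,0.3],[0,0,0,0,0.3],[0,0,0,0,0.3],[0,0,0,0,0.3],[0,0,0,0,0.3],[0,0,0,0,0.3],[0,0,0,0,0.3],[0,0,0,0,0.3]]'
python3 -m handwheel '[[0,0,-1,0,0.3],[0,0,-2,0,0.3],[0,0,-4,0,0.3],[0,0,-4,0,0.3],[0,0,-4,0,0.3],[0,0,0,0,0.3],[0,0,0,0,0.3]]'
```

```text
time_s: 49.95
tcp_pos: [0.5266, -0.3183, 0.135]
ee_rot: [[1.0, 0.001, -0.001], [0.001, -1.0, 0.0], [-0.001, -0.0, -1.0]]
wrist_force: [0.0, 0.1, 0.6]
gripper_width: 0.847
time_s: 50.95
tcp_pos: [0.5268, -0.3191, 0.1357]
ee_rot: [[1.0, -0.0, 0.001], [-0.0, -1.0, -0.0], [0.001, 0.0, -1.0]]
wrist_force: [-0.7, 0.1, 4.7]
gripper_width: 0.531
time_s: 51.82
tcp_pos: [0.526, -0.3185, 0.2842]
ee_rot: [[1.0, -0.001, -0.002], [-0.001, -1.0, 0.001], [-0.002, -0.001, -1.0]]
wrist_force: [-0.1, -0.5, -1.7]
gripper_width: 0.533
```

```bash
python3 -m handwheel '[[-0.2,-3.85,0,0,0.3],[-0.2,-3.85,0,0,0.3],[-0.2,-3.85,0,0,0.3],[-0.2,-3.85,0,0,0.3],[-0.2,-3.85,0,0,0.3],[-0.2,-3.85,0,0,0.3],[-0.2,-3.85,0,0,0.3]]'
python3 -m handwheel '[[-0.2,-3.85,0,0,0.3],[-0.2,-3.85,0,0,0.3],[-0.2,-3.85,0,0,0.3],[-0.2,-3.85,0,0,0.3],[-0.2,-3.85,0,0,0.3],[-0.2,-3.85,0,0,0.3],[-0.2,-3.85,0,0,0.3],[0,0,0,0,0.3],[0,0,0,0,0.3]]'
python3 -m handwheel '[[0,0,4,0,0.3],[0,0,4,0,0.3],[0,0,3,0,0.3],[0,0,1.5,0,0.3],[0,0,0.7,0,0.3],[0,0,0.5,0,0.3],[0,0,0.3,0,0.3],[0,0,0,0,0.3]]'
```

```text
time_s: 52.7
tcp_pos: [0.5117, -0.0483, 0.2834]
ee_rot: [[1.0, -0.0, -0.004], [-0.0, -1.0, -0.0], [-0.004, 0.0, -1.0]]
wrist_force: [0.2, 0.5, -1.7]
gripper_width: 0.526
time_s: 53.82
tcp_pos: [0.4982, 0.2195, 0.2838]
ee_rot: [[1.0, -0.0, -0.003], [-0.0, -1.0, -0.002], [-0.003, 0.002, -1.0]]
wrist_force: [-0.1, -1.0, -1.2]
gripper_width: 0.53
time_s: 54.82
tcp_pos: [0.4989, 0.2202, 0.1457]
ee_rot: [[1.0, -0.0, 0.001], [-0.0, -1.0, 0.0], [0.001, -0.0, -1.0]]
wrist_force: [0.2, 0.3, -1.3]
gripper_width: 0.527
```

```bash
python3 -m handwheel '[[0,0,0.2,0,0.3],[0,0,0.1,0,0.3],[0,0,0,0,0.3],[0,0,0,0,0.57],[0,0,0,0,0.62],[0,0,0,0,0.7],[0,0,0,0,0.78],[0,0,0,0,0.78]]'
python3 -m handwheel '[[0,0,-1,0,0.78],[0,0,-2,0,0.78],[0,0,-4,0,0.78],[0,0,-4,0,0.78],[0,0,-4,0,0.78],[0,0,0,0,0.78]]'
python3 -m handwheel '[[0.8,3.9,0,0,0.92],[0.8,3.9,0,0,0.92],[0.8,3.9,0,0,0.92],[0.8,3.9,0,0,0.92],[0.8,3.9,0,0,0.92],[0.8,3.9,0,0,0.92],[0.8,3.9,0,0,0.92]]'
python3 -m handwheel '[[0.8,3.9,0,0,0.92],[0.8,3.9,0,0,0.92],[0.8,3.9,0,0,0.92],[0.8,3.9,0,0,0.92],[0.8,3.9,0,0,0.92],[0.8,3.9,0,0,0.92],[0.8,3.9,0,0,0.92],[0,0,0,0,0.92],[0,0,0,0,0.92]]'
```

```text
time_s: 55.82
tcp_pos: [0.4988, 0.22, 0.1422]
ee_rot: [[1.0, -0.0, -0.0], [-0.0, -1.0, -0.0], [-0.0, 0.0, -1.0]]
wrist_force: [-0.5, -0.6, -0.0]
gripper_width: 0.767
time_s: 56.58
tcp_pos: [0.5, 0.2208, 0.2969]
ee_rot: [[1.0, 0.0, 0.008], [0.0, -1.0, 0.005], [0.008, -0.005, -1.0]]
wrist_force: [0.4, 0.3, -0.5]
gripper_width: 0.777
time_s: 57.45
tcp_pos: [0.5544, -0.0543, 0.2916]
ee_rot: [[1.0, -0.0, -0.001], [-0.0, -1.0, 0.0], [-0.001, -0.0, -1.0]]
wrist_force: [1.8, 0.7, -0.6]
gripper_width: 0.918
time_s: 58.58
tcp_pos: [0.6102, -0.3257, 0.2914]
ee_rot: [[1.0, -0.0, -0.002], [-0.0, -1.0, 0.001], [-0.002, -0.001, -1.0]]
wrist_force: [-0.6, 0.1, 0.4]
gripper_width: 0.92
```

```bash
python3 -m handwheel '[[0.05,0,3,0,0.92],[0,0,3,0,0.92],[0,0,3,0,0.92],[0,0,3,0,0.92],[0,0,2.5,0,0.92],[0,0,1.1,0,0.92],[0,0,0,0,0.92]]'
python3 -m handwheel '[[0,0,0,0,0.3],[0,0,0,0,0.3],[0,0,0,0,0.3],[0,0,0,0,0.3],[0,0,0,0,0.3],[0,0,0,0,0.3],[0,0,0,0,0.3],[0,0,0,0,0.3]]'
python3 -m handwheel '[[0,0,-1,0,0.3],[0,0,-2,0,0.3],[0,0,-4,0,0.3],[0,0,-4,0,0.3],[0,0,-4,0,0.3],[0,0,0,0,0.3],[0,0,0,0,0.3]]'
```

```text
time_s: 59.45
tcp_pos: [0.6111, -0.3252, 0.136]
ee_rot: [[1.0, 0.001, -0.001], [0.001, -1.0, 0.0], [-0.001, -0.0, -1.0]]
wrist_force: [0.5, 0.4, 0.2]
gripper_width: 0.92
time_s: 60.45
tcp_pos: [0.6114, -0.326, 0.1369]
ee_rot: [[1.0, -0.0, 0.001], [-0.0, -1.0, -0.0], [0.001, 0.0, -1.0]]
wrist_force: [-0.4, 2.3, 5.3]
gripper_width: 0.638
time_s: 61.32
tcp_pos: [0.6105, -0.3257, 0.2847]
ee_rot: [[1.0, -0.001, -0.002], [-0.001, -1.0, 0.002], [-0.002, -0.002, -1.0]]
wrist_force: [0.8, -0.1, -0.9]
gripper_width: 0.64
```

```bash
python3 -m handwheel '[[-0.735,-4.03,0,0,0.3],[-0.735,-4.03,0,0,0.3],[-0.735,-4.03,0,0,0.3],[-0.735,-4.03,0,0,0.3],[-0.735,-4.03,0,0,0.3],[-0.735,-4.03,0,0,0.3],[-0.735,-4.03,0,0,0.3],[-0.735,-4.03,0,0,0.3]]'
python3 -m handwheel '[[-0.735,-4.03,0,0,0.3],[-0.735,-4.03,0,0,0.3],[-0.735,-4.03,0,0,0.3],[-0.735,-4.03,0,0,0.3],[-0.735,-4.03,0,0,0.3],[-0.735,-4.03,0,0,0.3],[-0.735,-4.03,0,0,0.3],[-0.735,-4.03,0,0,0.3],[0,0,0,0,0.3],[0,0,0,0,0.3]]'
python3 -m handwheel '[[0,0,4,0,0.3],[0,0,4,0,0.3],[0,0,3,0,0.3],[0,0,1.5,0,0.3],[0,0,0.7,0,0.3],[0,0,0.5,0,0.3],[0,0,0.3,0,0.3],[0,0,0,0,0.3]]'
```

```text
time_s: 62.32
tcp_pos: [0.5512, -0.0025, 0.2841]
ee_rot: [[1.0, -0.001, -0.004], [-0.001, -1.0, -0.001], [-0.004, 0.001, -1.0]]
wrist_force: [0.7, -0.8, -1.3]
gripper_width: 0.642
time_s: 63.58
tcp_pos: [0.4932, 0.3182, 0.2846]
ee_rot: [[1.0, -0.0, -0.003], [-0.0, -1.0, -0.003], [-0.003, 0.003, -1.0]]
wrist_force: [0.7, -0.1, -1.4]
gripper_width: 0.641
time_s: 64.58
tcp_pos: [0.4938, 0.319, 0.1467]
ee_rot: [[1.0, -0.0, 0.001], [-0.0, -1.0, 0.001], [0.001, -0.001, -1.0]]
wrist_force: [-0.1, -0.6, -1.2]
gripper_width: 0.639
```

Lower, release, lift and back off clear of the view, then check.

```bash
python3 -m handwheel '[[0,0,0.2,0,0.3],[0,0,0.1,0,0.3],[0,0,0,0,0.3],[0,0,0,0,0.67],[0,0,0,0,0.72],[0,0,0,0,0.78],[0,0,0,0,0.85],[0,0,0,0,0.88]]'
python3 -m handwheel '[[0,0,-1,0,0.88],[0,0,-2,0,0.88],[0,0,-4,0,0.88],[0,0,-4,0,0.88],[0,0,-4,0,0.88],[0,0,0,0,0.88]]'
python3 -m handwheel '[[-3,-3,0,0,0.88],[-3,-3,0,0,0.88],[-3,-3,0,0,0.88],[-3,-3,0,0,0.88],[-3,-3,0,0,0.88],[-3,-3,0,0,0.88],[-3,-3,0,0,0.88],[-3,-3,0,0,0.88],[0,0,0,0,0.88],[0,0,0,0,0.88]]'
python3 - <<'E'
from h import *
t=cams.capture("top");s=cams.capture("scene")
crop(t,172,200,316,284,5,"pics/c7.png");crop(s,325,170,485,295,5,"pics/c8.png");crop(t,170,120,490,310,2,"pics/c9.png")
E
```

```text
time_s: 65.58
tcp_pos: [0.4937, 0.3188, 0.1432]
ee_rot: [[1.0, -0.0, -0.0], [-0.0, -1.0, -0.0], [-0.0, 0.0, -1.0]]
wrist_force: [-0.0, -0.1, -0.3]
gripper_width: 0.859
time_s: 66.32
tcp_pos: [0.4949, 0.3198, 0.2983]
ee_rot: [[1.0, 0.0, 0.007], [0.0, -1.0, 0.006], [0.007, -0.006, -1.0]]
wrist_force: [0.5, 0.1, -0.4]
gripper_width: 0.878
time_s: 67.58
tcp_pos: [0.2537, 0.5584, 0.2928]
ee_rot: [[1.0, -0.0, -0.0], [-0.0, -1.0, -0.001], [-0.0, 0.001, -1.0]]
wrist_force: [-0.1, 0.3, 0.6]
gripper_width: 0.88
```

View pics/c7.png

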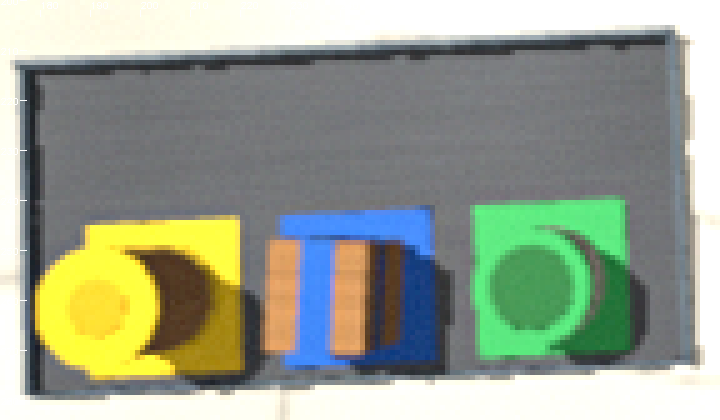

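View pics/c8.png

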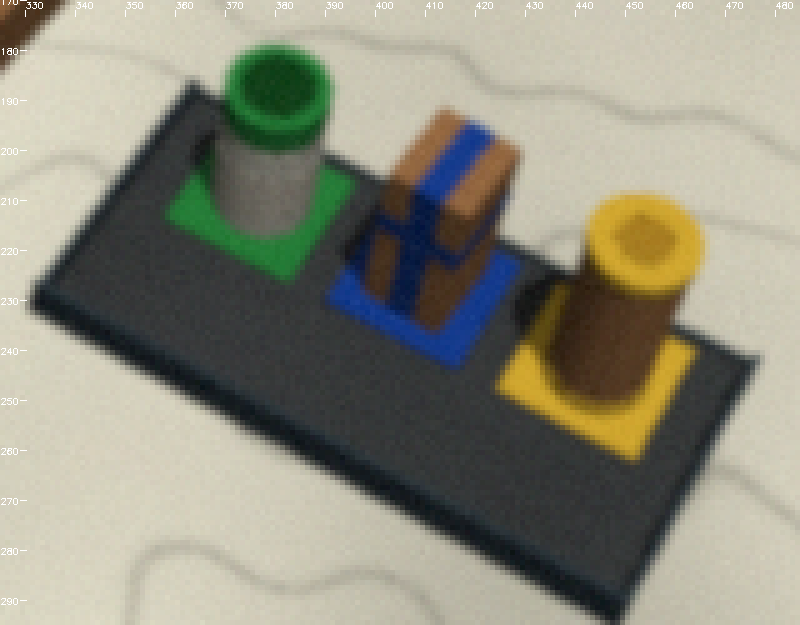

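View pics/c9.png

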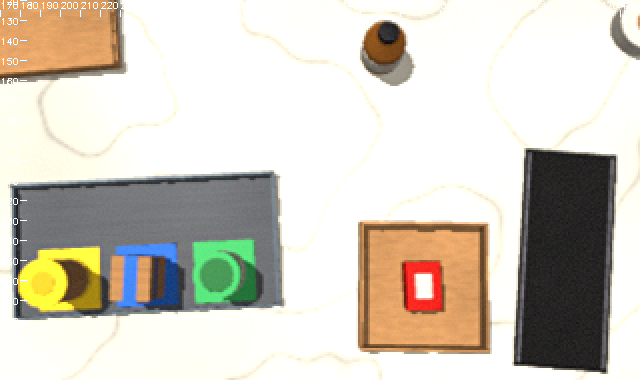

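All three stand upright on their own pads. Full-image centres in the top view are tube (190.9,261.3), carton (235.1,258.9) and jar (279.5,257.7). The red box is in the order box at (382,263), and the bottle looks unmoved. One numeric check, then I'll hand in.

```bash
python3 - <<'E'
from h import *
pad=dict(tube=((.4949,.3195),(.4922,.3187)),carton=((.5008,.2197),(.4983,.2197)),jar=((.5065,.1201),(.5048,.1193)))
for n,a,b,z in(("tube",(97,309),(645,244),.13),("carton",(318,297),(452,162),.12),("jar",(540,291),(278,87),.11)):
    A=ray("top",a[0]/5+171.5,a[1]/5+199.5,z);B=ray("scene",b[0]/5+324.5,b[1]/5+169.5,z)
    print(n,A.round(4),B.round(4),"off mm",((A-pad[n][0])*1e3).round(1),((B-pad[n][1])*1e3).round(1))
from station import job
print(job.finish_job())
E
```

```text
tube [0.4944 0.3192] [0.494  0.3192] off mm [-0.5 -0.3] [1.8 0.5]
carton [0.5006 0.2191] [0.4989 0.2177] off mm [-0.2 -0.6] [ 0.6 -2. ]
jar [0.5042 0.1165] [0.5029 0.1191] off mm [-2.3 -3.6] [-1.9 -0.2]
the job is handed in; nothing more can be done
None
```

The job is done and handed in; `finish_job()` gives no verdict. I moved the tube, carton and jar to the black mat, put the red box in the order box while they waited, then put each back on its own pad. The robot's clock was at about 68 s at the end, against the limit of 147 s.

**Pads:** all three stand upright on their pads in both camera views. From the pad centres, the tube is within 2 mm, the carton within about 2 mm and the jar within about 4 mm; the limit is 13 mm.

**Red box and bottle:** the red box lies right way up near the middle of the order box, and the bottle looks where it was. Both checks are by eye from the top picture only.

**Disagreements and gaps:**
- The two views differ by up to about 3 mm on the pad and object centres, close to what the camera calibration allows.
- The first picture of the mat, after I set the tube down, was blocked by the arm. I retook it from above the shelf.
- The wrist force stayed within a few newtons in all printed readings, and no check failed.

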